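# Roll a collet sleeve mark-up and centre-punch it

## Robot

A 6-joint arm with a two-finger parallel gripper is mounted at the origin on the work surface. World frame = base frame: x ahead of the robot, y to its left, z up, the work surface at z = 0. Lengths are in m, angles in degrees, forces in N, time in s.
With the tool pointing down it reaches from about 0.325 to 0.775 m from the base axis. Payload 5.5 kg.
Tool frame: the origin (TCP) lies at the centre of the arm's flange, where the gripper is bolted on; the fingertips stand 182 mm ahead of it and the grasp point (between the pads) lies 163 mm ahead of it; z points along the fingers, y is the direction in which the jaws open and shut (so a half turn about z gives the same grasp; the last joint's range is limited). The gripper opens to 88 mm and grips with 3 to 60 N. Pads are 20 mm wide; open, the fingers measure 115 mm over their backs; the gripper's body (75 mm by 178 mm) begins 61 mm behind the grasp point.
Start: joints at [-72.061, 5.22, 70.514, -0, 104.267, -3.249], TCP at [0.217, -0.559, 0.405] pointing down, gripper open.
Joint ranges: [-164.24, 164.24], [-49.07, 125.15], [9.68, 141.18], [-86.29, 266.29], [3.28, 154.24], [-151.56, 151.56]. Speed limits (degrees/s): [147.25, 147.25, 172.46, 180, 180, 180].

## Interface

Orientations are given as [roll, pitch, yaw] about the fixed x, y, z axes, in that order (R = Rz(yaw) Ry(pitch) Rx(roll)).
In Python, from station import r gives the robot as it stands. The module is installed in compiled form; this text tells all that it offers. Calls block until the motion is done:
- r.reach(position, orientation): joint-space move of the TCP to a pose.
- r.servo_line(position, rotation=None, speed=0.15): straight line of the TCP; rotation=None keeps the orientation; speed is the mean speed in m/s.
- r.move_joints(angles): joint-space move.
- r.let_go() and r.grab(squeeze=None): open the fingers fully, or close them until they stop; squeeze is the grip in N (None keeps the last).
- r.wait(seconds).
- r.inverse_kinematics(position, orientation): joint angles nearest the present ones, or None.
- r.sense(): the state.
- r.snapshot(name): name is "scene" or "top"; returns a dict with "frame" (400x640x3 uint8, red, green, blue), "fx", "fy", "cx", "cy" (pixels), "R" (3x3) and "t" (3): a world point X has camera coordinates R X + t. Camera axes: x right, y down, z forward; pixel columns grow to the right and rows downward; lengths in m; the calibration is good to about 2 mm. A picture is of the moment at which its call begins. There is no depth.
A pose or a line that the arm cannot do raises r.IKError and nothing moves.
- r.hand_in(): hands the job in, once; it reports no verdict.
The state is a dict: "clock": time; "joints": joint angles; "joint_vel": joint speeds; "joint_torque": joint torques, N m; "tcp_pos": TCP position; "orientation": TCP orientation; "contact_force": force on the tool from outside, world axes, zero at the start; "torque": the same for the moment, N m; "opening": finger opening in m.
Only numpy, scipy, OpenCV 4.12 (cv2) and the standard library are available. Lean on these libraries where they do the work, as an engineer would, in place of code of your own. Each camera call takes 0.05 s, during which the arm holds its last target.

## Task

Roll the collet sleeve along the rubber mat, without lifting it, until the scribed circle on its side faces straight up. Then take the automatic punch from its stand, hold it upright with its point inside the circle and press straight down until its spring trips and the point is fully pushed in, and hang the punch back in its stand, with the sleeve left circle-up. Leave the other things where they are.

Things in the scene. Friction and masses are not known exactly. Their poses are not given: they have to be found in the camera images.
- sleeve: workpiece: round aluminium sleeve, 60 mm in diameter, 140 mm long, 0.6 kg, lying loose on the mat. Origin: its centre, on its axis. y: along its axis. z: from the axis through the scribed circle, so z is up when the circle is. At the start the circle is about 70 degrees from straight up, on the side away from the robot: rolling about 37 mm towards the robot brings it up.
- mark (a point): centre of the scribed circle on the sleeve (dark line, 18 mm in diameter, with a small cross, on a narrow flat in the middle of the sleeve's length), 30 mm from the sleeve's axis; same axes as the sleeve
- mat: black rubber mat under the sleeve, fixed, 220 (x) by 240 (y) by 4 mm thick; origin under its centre, on the table. A sleeve rolled at 30 mm/s or less comes to rest on it within about 5 mm.
- punch: automatic centre punch, steel, 144 mm long, 0.3 kg, hanging upright in its stand. Origin: on its axis at its flange's underside; z: up along it. Flange 42 mm in diameter, z 0 to 8 mm; above it the round grip, 26 mm in diameter, z 8 to 75 mm, and a cap to 82 mm; below it the nose, 22 mm in diameter, to z -50 mm, and the sprung point, 8 mm in diameter, to z -62 mm.
- tip (a point): the very end of the punch's point, on the punch's axis, 62 mm below the punch's origin with the point out
- punch_tip (a joint): how far the sprung point is pushed into the punch: 0 (out) to 0.010 m (fully in). The resistance rises to about 13 N at 4 mm, then the spring trips and it drops to about 4 N before a hard stop at 10 mm. The point springs out again when unloaded.
- stand: the punch's stand, a fixed wooden block 80 by 80 mm, 75 mm high, with one upright through hole, 32 mm wide, in its middle. Origin: under its centre, on the table. The punch hangs in the hole with its flange resting on the block's top, so its origin is then 75 mm above the table.
- wrench: bystander: wrench lying between mat and stand, along x
- collet: bystander: flared steel collet, 50 mm in diameter, 58 mm high, standing beyond the stand
- spacer: bystander: steel ring, 64 mm in diameter, 22 mm high, lying beyond the mat
- hammer: bystander: hammer lying across the far side of the table
- screwdriver: bystander: screwdriver lying at the right
- spare: bystander: spare sleeve without a circle, 60 mm in diameter, 140 mm high, standing at the left
Not all that is in view belongs to the job. Leave any pink or turquoise look-alike of the sleeve alone.

How it is judged:
By the outcome, as a careful person would: the job done as asked, in the order asked, and still so for the second after the job is handed in, with the robot touching nothing.
It also fails if it takes over 58 s, if anything falls off the work surface, if the arm or the gripper's body presses on something with over 40 N, if the wrist force passes 120 N, or if a joint passes its speed limit or range.

## Working session

There is one attempt and no reset: what is moved stays moved. The work goes in short steps, each a Python script; the robot and the scene stay as the last script left them, time stands still between calls to the robot, and variables do not carry over. Pictures are saved under pics/ and viewed, and the job is handed in when it is done.

```bash
mkdir -p pics; cat > h.py <<'E'
import numpy as np, cv2
from station import r
def snap(n,f):
    s=r.snapshot(n); cv2.imwrite('pics/'+f,s['frame'][:,:,::-1]); return s
def proj(s,X):
    c=np.array(s['R'])@np.array(X,float)+np.array(s['t']); return np.array([s['fx']*c[0]/c[2]+s['cx'],s['fy']*c[1]/c[2]+s['cy']])
def ray(s,uv,z):
    R=np.array(s['R']);t=np.array(s['t']);o=-R.T@t
    d=R.T@np.array([(uv[0]-s['cx'])/s['fx'],(uv[1]-s['cy'])/s['fy'],1]); return o+d*(z-o[2])/d[2]
E
python3 - <<'E'
from h import *
for n in('scene','top'):
    s=snap(n,n+'0.png'); print(n,s['fx'],s['cx'],s['cy'],-np.array(s['R']).T@s['t'],np.array(s['R']).round(3).tolist())
print(r.sense())
E
```

```text
scene 408.65270576388184 314.5109863490821 204.62613176582084 [ 1.38520499 -0.33093854  0.85379861] [[0.333, 0.943, -0.006], [0.619, -0.223, -0.753], [-0.711, 0.248, -0.658]]
top 508.6665035386909 318.9574238577131 196.45402826792696 [ 0.42629541 -0.0426211   1.84507829] [[-0.002, -1.0, 0.014], [-0.999, 0.001, -0.048], [0.048, -0.014, -0.999]]
{'clock': 0.1, 'joints': array([-7.20596460e+01,  5.25932321e+00,  7.05741334e+01, -2.26273294e-04,
        1.04266323e+02, -3.24941269e+00]), 'joint_vel': array([-0.0156345 , -0.05531715, -0.2084227 ,  0.13265956, -0.01257861,
       -0.02489919]), 'joint_torque': array([ 4.86871621e-03, -4.47857988e+01, -4.07568455e+01,  7.02731148e-02,
        2.83933600e-02, -1.03814959e-04]), 'tcp_pos': array([ 0.21688291, -0.55949102,  0.40362249]), 'orientation': array([-1.79900368e+02, -5.43672925e-03,  2.11897064e+01]), 'contact_force': array([-0.69841901, -1.67108801, -0.53875179]), 'torque': array([-0.04408037,  0.03429923, -0.03357241]), 'opening': 0.08749329391595154}
```

View pics/scene0.png

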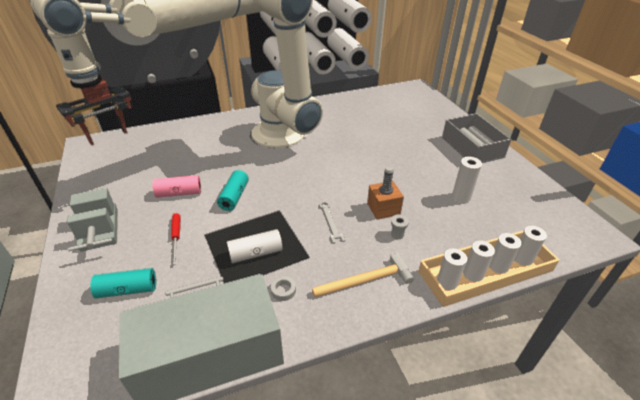

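View pics/top0.png

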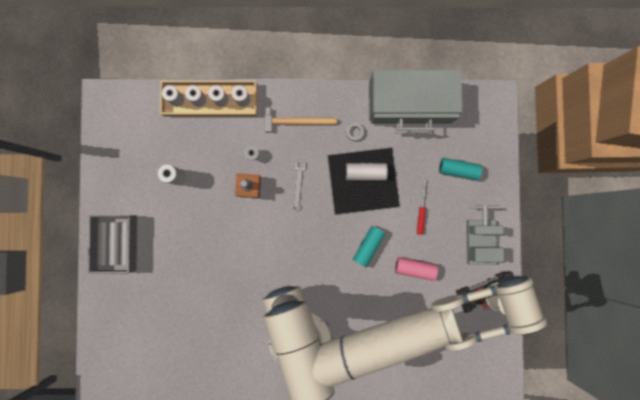

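Candidates for the sleeve, in top-camera pixels:
- white cylinder on the black mat (366,171)
- turquoise (370,246) and (461,169)
- pink (417,268)
- white spare, standing (168,174)
- four in the tray (170–240,94)

I choose the white one on the mat. For the punch, the candidates are the one in the wooden stand (247,185) and the collet (252,153), and I choose the one in the stand. Next is a close crop to check both.

```bash
python3 - <<'E'
import cv2,numpy as np
a=cv2.imread('pics/scene0.png');b=cv2.imread('pics/top0.png')
c1=cv2.resize(a[205:285,200:312],(560,400),interpolation=3)
cv2.imwrite('pics/c1.png',c1)
t=[cv2.resize(b[145:217,325:401],(380,360),interpolation=3),cv2.resize(b[165:205,227:269],(378,360),interpolation=3)]
cv2.imwrite('pics/c2.png',np.hstack(t))
cv2.imwrite('pics/c3.png',cv2.resize(a[160:245,360:416],(395,600),interpolation=3))
E
```

```text
(no output)
```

View pics/c1.png

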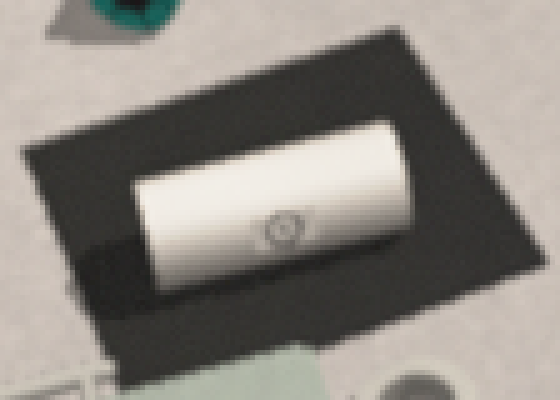

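View pics/c2.png

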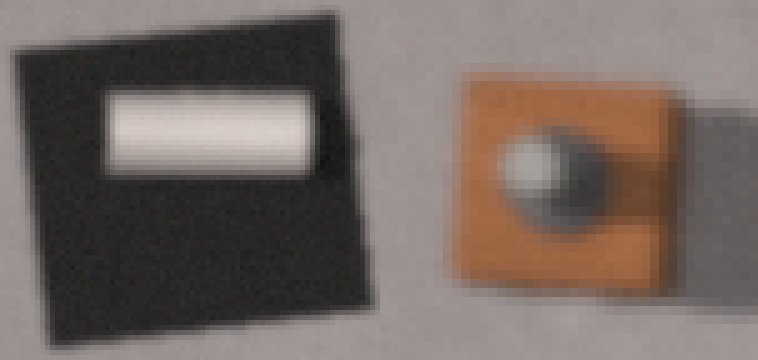

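View pics/c3.png

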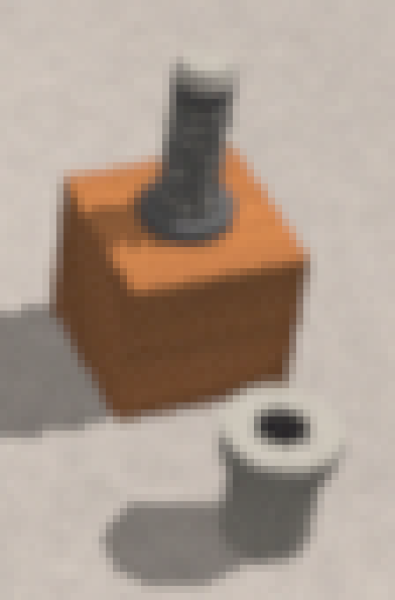

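The crop confirms it: the white sleeve on the mat carries the circle, at scene ≈(257,251). The punch stands in the wooden block. Next I fit both poses.

```bash
cat >> h.py <<'E'
from scipy.optimize import minimize
S=4
def cyl(p,yaw,R=.03,L=.14,z=.034):
    a=np.radians(np.arange(0,360,6));d=np.array([-np.sin(yaw),np.cos(yaw),0]);e=np.array([np.cos(yaw),np.sin(yaw),0])
    return np.array([np.array([p[0],p[1],z])+s*L/2*d+R*np.cos(k)*e+R*np.sin(k)*np.array([0,0,1]) for s in(-1,1) for k in a])
def render(s,P,box):
    x0,y0,x1,y1=box
    uv=np.array([proj(s,X) for X in P]);h=cv2.convexHull(((uv+.5-[x0,y0])*S*16).astype(np.int32))  # pixel centre at integer
    m=np.zeros(((y1-y0)*S,(x1-x0)*S),np.uint8);cv2.fillConvexPoly(m,h,255,shift=4)
    return cv2.resize(m,(x1-x0,y1-y0),interpolation=cv2.INTER_AREA)/255.
def fit_sleeve(views,x0,verbose=True):
    obs=[]
    for s in views:
        uv=np.array([proj(s,X) for X in cyl(x0[:2],x0[2])]);b=np.r_[uv.min(0)-6,uv.max(0)+7].astype(int)
        g=cv2.cvtColor(s['frame'],cv2.COLOR_RGB2GRAY)[b[1]:b[3],b[0]:b[2]].astype(float)
        obs.append((s,b,np.clip((g-50)/100,0,1)))
    def c(q): return sum(((cv2.GaussianBlur(render(s,cyl(q[:2],q[2]),b),(0,0),.5)-o)**2).sum() for s,b,o in obs)
    best=minimize(c,x0,method='Nelder-Mead',options=dict(initial_simplex=np.array(x0)+np.array([[0,0,0],[.006,0,0],[0,.006,0],[0,0,.05]]),xatol=1e-4,fatol=1e-3))
    return best.x,best.fun
def markpt(q,th):  # th from up, positive away (+x)
    return np.array([q[0]+.03*np.sin(th)*np.cos(q[2]),q[1]+.03*np.sin(th)*np.sin(q[2]),.034+.03*np.cos(th)])
E
python3 - <<'E'
from h import *
a=r.snapshot('scene');t=r.snapshot('top')
x0=list(ray(t,(366.5,171.5),.034)[:2])+[0.]
print('guess',x0)
for v in([t],[a],[a,t]): 
    q,f=fit_sleeve(v,x0); print(q,f)
for th in(50,60,70,80):print(th,proj(a,markpt(q,np.radians(th))))
# mark circle detection: dark at 257,251
print('stand top',ray(t,(247,185),.075),'cap',ray(t,(244.5,183.5),.157))
print('mat corners',[ray(t,c,.004)[:2].round(3).tolist() for c in((328.5,155.5),(392.5,148),(399.5,206.5),(335.5,214))])
print('box',ray(t,(415,122),.0),'spacer',ray(t,(356,132),.022))
g=cv2.cvtColor(a['frame'],cv2.COLOR_RGB2GRAY)
print(g[240:264,246:270])
E
```

```text
guess [np.float64(0.6022274244656505), np.float64(-0.23883851003651954), 0.0]
[ 0.60356462 -0.23701899  0.00243719] 11.43098560181756
[ 0.60026527 -0.23399703  0.00062389] 136.67733687876412
[ 0.60187943 -0.23466152 -0.00904897] 173.99993130675966
50 [255.18246472 246.1846522 ]
60 [255.5927586  248.06321213]
70 [255.95385252 249.8488124 ]
80 [256.25418148 251.48363668]
stand top [0.55141793 0.18248787 0.075     ] cap [0.5506223  0.18036644 0.157     ]
mat corners [[0.664, -0.104], [0.691, -0.338], [0.478, -0.361], [0.451, -0.129]]
box [ 0.7875611  -0.42185898  0.        ] spacer [ 0.74668497 -0.20308867  0.022     ]
[[238 237 237 238 237 237 237 237 237 237 237 236 237 237 236 236 236 236
  236 236 235 235 235 234]
 [238 237 238 238 238 237 237 237 237 238 237 237 237 236 236 236 236 235
  234 235 234 233 232 230]
 [237 238 237 238 237 237 237 237 237 237 237 237 236 235 235 235 232 232
  231 230 229 227 226 224]
 [237 238 238 238 237 237 237 237 236 236 235 234 233 233 232 230 229 228
  226 224 223 222 220 218]
 [237 237 237 237 237 236 236 235 234 234 233 231 229 228 226 225 222 22
[... 1248 characters left out ...]
13 110 108 100  96  88  79  74  63  55  47  45  38  37  38  35  35
   36  36  39  42  45  47]
 [101 100  94  83  74  65  57  51  49  41  39  35  36  34  36  38  39  42
   37  39  44  47  50  52]
 [ 75  66  62  52  47  41  36  38  37  36  34  40  41  41  43  46  46  50
   49  49  52  55  52  48]
 [ 48  42  40  36  38  38  38  36  38  39  41  47  46  48  49  51  52  49
   51  54  53  49  50  53]
 [ 36  37  34  35  37  39  39  40  43  48  49  50  53  54  51  53  50  51
   51  51  52  51  51  51]
 [ 35  37  39  37  43  49  47  48  51  50  50  52  53  51  50  51  51  50
   52  50  51  51  52  52]
 [ 38  41  47  50  50  50  52  53  54  53  54  51  52  50  52  52  50  51
   51  51  52  52  49  51]]
```

```bash
python3 - <<'E'
from h import *
O=[180,0,0]
r.reach([.663,-.236,.30],O); print(r.sense()['joints'].round(1))
r.servo_line([.663,-.236,.205],speed=.08)
r.servo_line([.648,-.236,.205],speed=.03)
r.servo_line([.613,-.236,.205],speed=.016)
s=r.sense();print(s['clock'],s['tcp_pos'],s['orientation'],s['contact_force'],s['opening'])
r.wait(.5)
a=snap('scene','s1.png');t=snap('top','t1.png')
cv2.imwrite('pics/s1c.png',cv2.resize(a['frame'][195:285,190:312,::-1],(732,540),interpolation=3))
E
```

```text
[-22.5  21.6  62.2  -0.   96.2  67.6]
6.5333 [ 0.61303613 -0.23598993  0.20500517] [ 1.79999419e+02 -5.21939893e-04  3.15869340e-03] [-0.41211144 -0.24264028  0.08122   ] 0.08790863836229243
```

View pics/s1c.png

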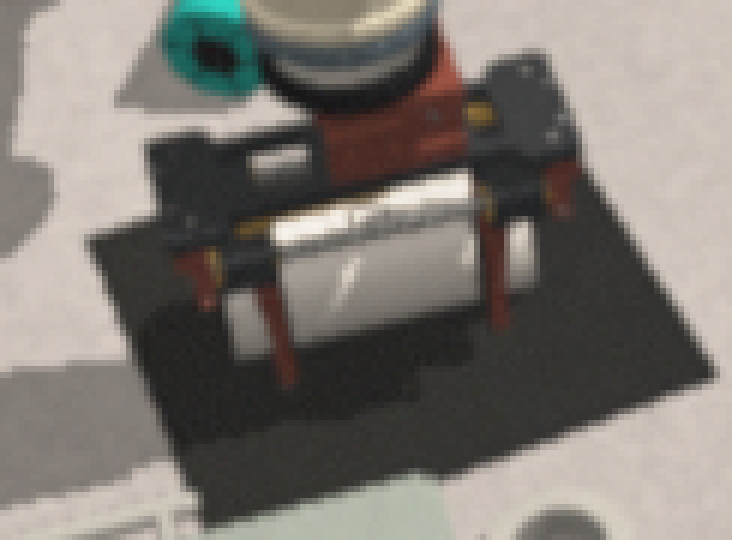

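The fingers stand behind the sleeve, and the gripper hides the mark. I'll back off and look.

```bash
python3 - <<'E'
from h import *
r.servo_line([.64,-.236,.205],speed=.08)
r.servo_line([.65,-.236,.30],speed=.2)
r.reach([.55,.1,.36],[180,0,0])
a=snap('scene','s2.png');t=snap('top','t2.png')
print(r.sense()['clock'])
x0=[.57,-.236,0]
for v in([t],[a],[a,t]): print(fit_sleeve(v,x0))
cv2.imwrite('pics/s2c.png',np.hstack([cv2.resize(a['frame'][215:275,205:300,::-1],(475,300),interpolation=3),cv2.resize(t['frame'][150:210,335:400,::-1],(325,300),interpolation=3)]))
E
```

```text
9.6833
(array([ 0.57300523, -0.23716606, -0.00058256]), np.float64(24.425443576334445))
(array([ 0.56823608, -0.2338395 ,  0.01011144]), np.float64(344.5181769286512))
(array([ 0.57009058, -0.23460702, -0.00176902]), np.float64(396.9677590726772))
```

View pics/s2c.png

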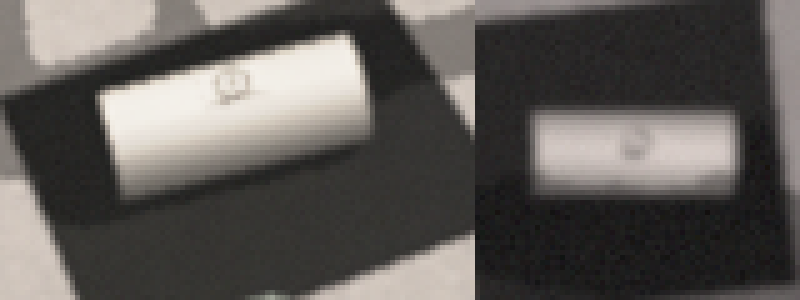

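View pics/s2.png

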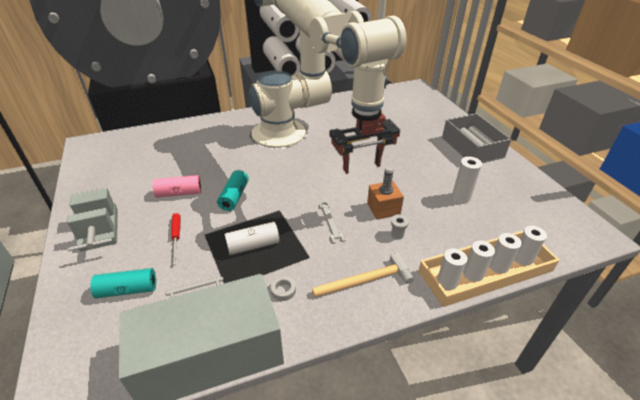

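```bash
cat >> h.py <<'E'
def markpix(s,q):
    """flat-field residual: darker-than-median-along-axis centroid, in unwrapped (theta, axial) coordinates"""
    g=cv2.cvtColor(s['frame'],cv2.COLOR_RGB2GRAY).astype(np.float32)
    th=np.radians(np.arange(-60,85,1.));ax=np.arange(-.055,.055,.0005)
    d=np.array([-np.sin(q[2]),np.cos(q[2]),0])
    uv=np.array([[proj(s,markpt(q,k)+y*d) for y in ax] for k in th]).astype(np.float32)
    I=cv2.remap(g,uv[...,0],uv[...,1],cv2.INTER_CUBIC)
    return th,ax,I
E
python3 - <<'E'
from h import *
import json
for n,x0 in(('scene',[.6003,-.234,0.0]),('scene2',[.5685,-.234,0.0]),('top2',[.573,-.2371,0])):
    s=r.snapshot('top' if 'top' in n else 'scene')
    s['frame']=cv2.imread({'scene':'pics/scene0.png','scene2':'pics/s2.png','top2':'pics/t2.png'}[n])[:,:,::-1].copy()
    th,ax,I=markpix(s,x0)
    D=np.clip(np.median(I,1)[:,None]-I-6,0,None); D[:,np.abs(ax)>.02]=0
    if n=='top2': D[:, :]=np.where(np.abs(th)[:,None]<np.radians(50),D,0)
    tw=D.sum(1);yw=D.sum(0)
    print(n,'th',np.degrees((tw*th).sum()/tw.sum()),'y',(yw*ax).sum()/yw.sum())
    cv2.imwrite(f'pics/u_{n}.png',cv2.resize(I,(440,435)).clip(0,255).astype(np.uint8))
ims=[cv2.imread(f'pics/u_{n}.png')[:, :260+180] for n in('scene2','top2')]
cv2.imwrite('pics/u.png',np.hstack([cv2.resize(i,(390,435)) for i in ims]))
E
```

```text
scene th 67.02521601528079 y 0.0004222519266030123
scene2 th 15.831647876304428 y -8.956077833470516e-05
top2 th 0.28041121579752354 y 0.0010322258782564648
```

View pics/u.png

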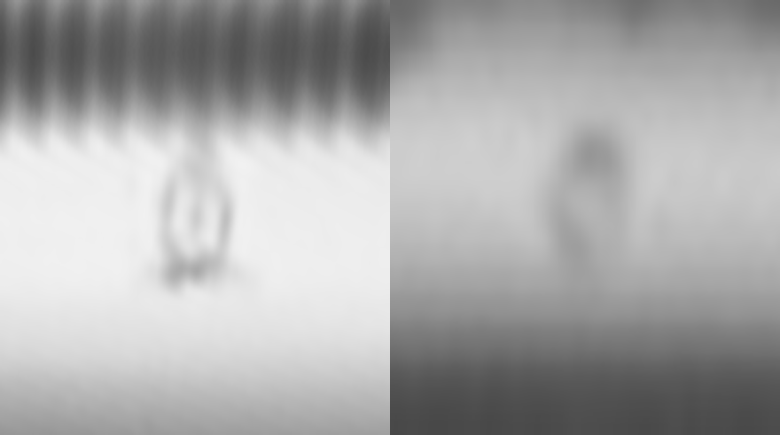

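```bash
cat >> h.py <<'E'
def angle_scene(s,q0,tag,dy=0.):
    """align x (camera error) on the upper silhouette edge and ends, then unwrap"""
    g=cv2.cvtColor(s['frame'],cv2.COLOR_RGB2GRAY).astype(float)
    best=None
    uv=np.array([proj(s,X) for X in cyl(q0[:2],q0[2])]);b=np.r_[uv.min(0)-8,uv.max(0)+9].astype(int)
    o=np.clip((g[b[1]:b[3],b[0]:b[2]]-50)/180,0,1)
    e=proj(s,[q0[0],q0[1]-.07,.034]);f=proj(s,[q0[0],q0[1]+.07,.034])
    yy,xx=np.mgrid[b[1]:b[3],b[0]:b[2]]
    w=(yy<e[1]+(xx-e[0])*(f[1]-e[1])/(f[0]-e[0])-1)
    c=lambda q:((w*(cv2.GaussianBlur(render(s,cyl(q[:2],q[2]),b),(0,0),.5)-o))**2).sum()
    m=minimize(c,q0,method='Nelder-Mead',options=dict(initial_simplex=np.array(q0)+np.array([[0,0,0],[.006,0,0],[0,.006,0],[0,0,.05]]),xatol=1e-4,fatol=1e-3))
    th,ax,I=markpix(s,m.x)
    cv2.imwrite(f'pics/ua_{tag}.png',cv2.resize(I,(440,435)).clip(0,255).astype(np.uint8))
    return m.x,m.fun
E
python3 - <<'E'
from h import *
s=r.snapshot('scene')
for f,q in(('scene0',[.603,-.235,0]),('s2',[.573,-.235,0])):
    s['frame']=cv2.imread(f'pics/{f}.png')[:,:,::-1].copy()
    print(angle_scene(s,q,f))
cv2.imwrite('pics/ub.png',np.hstack([cv2.resize(cv2.imread(f'pics/ua_{n}.png'),(390,435)) for n in('scene0','s2')]))
E
```

```text
(array([ 0.60277289, -0.23391059, -0.00415722]), np.float64(111.01085003709319))
(array([ 0.57080167, -0.23408245, -0.00291544]), np.float64(267.67376797054976))
```

View pics/ub.png

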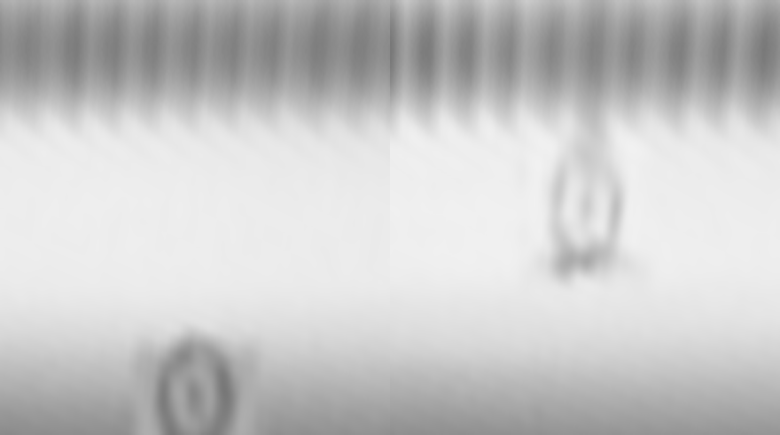

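```bash
python3 - <<'E'
from h import *
O=[180,0,0]
r.reach([.645,-.236,.28],O)
r.servo_line([.645,-.236,.205],speed=.12)
r.servo_line([.620,-.236,.205],speed=.04)
r.servo_line([.6078,-.236,.205],speed=.014)
r.servo_line([.64,-.236,.205],speed=.1)
r.servo_line([.65,-.236,.30],speed=.2)
r.reach([.5506,.1816,.36],O)
a=snap('scene','s3.png');t=snap('top','t3.png')
print(r.sense()['clock'])
print(fit_sleeve([t],[.567,-.236,0]),angle_scene(a,[.567,-.235,0],'s3'))
q,_=fit_sleeve([t],[.567,-.236,0])
th,ax,I=markpix(t,q); I=cv2.resize(I,(390,435)).clip(0,255).astype(np.uint8)
cv2.imwrite('pics/s3c.png',np.hstack([cv2.resize(cv2.imread('pics/ua_s3.png',0),(390,435)),I]))
cv2.imwrite('pics/s3d.png',np.hstack([cv2.resize(a['frame'][210:270,205:300,::-1],(475,300),interpolation=3),cv2.resize(t['frame'][150:210,335:400,::-1],(325,300),interpolation=3)]))
E
```

```text
16.5917
(array([ 0.56674003, -0.23693672,  0.00162774]), np.float64(27.096857834580476)) (array([ 0.56588206, -0.23417743, -0.02604487]), np.float64(312.53872597252416))
```

View pics/s3c.png

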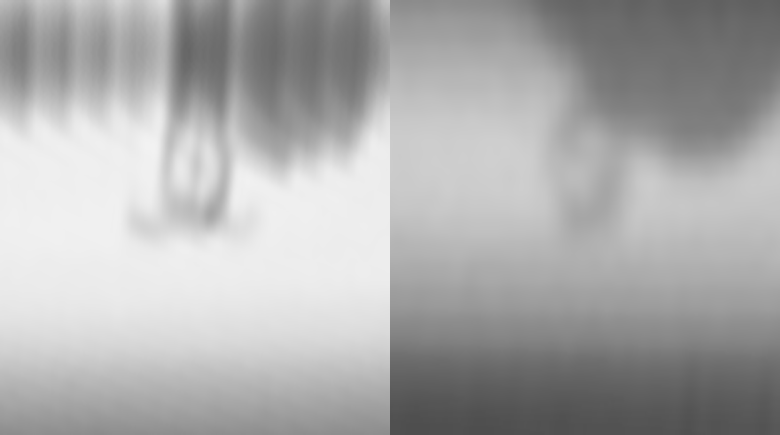

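View pics/s3d.png

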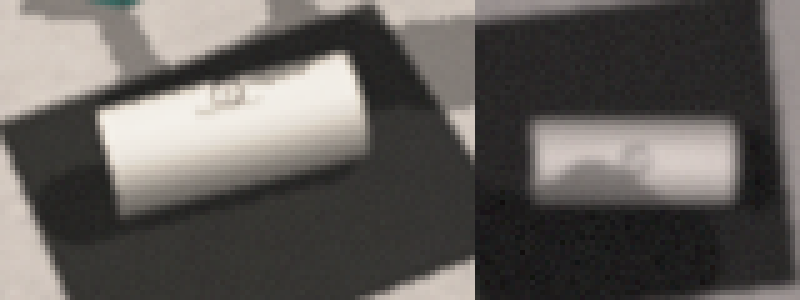

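View pics/t3.png

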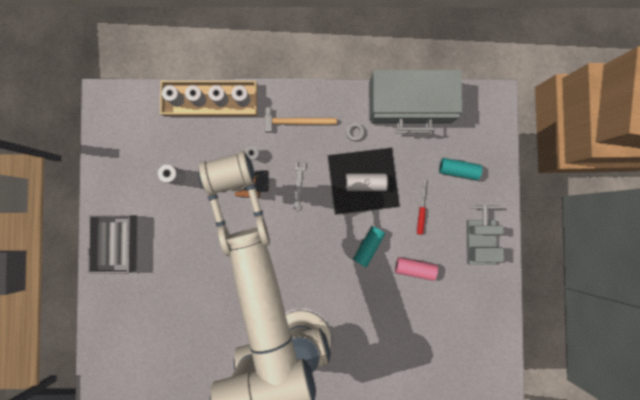

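Mark at top ≈(367,181) sits close to the sleeve's crown line: about 0° by rolled distance, -5° by unwrap. Part of the sleeve is in shadow, so I'll recheck it. Now the punch.

```bash
python3 - <<'E'
from h import *
from itertools import product
A={}
for n,f,box in(('scene','scene0',(355,160,416,225)),('top','top0',(225,165,272,208))):
    s=r.snapshot(n); s['frame']=cv2.imread(f'pics/{f}.png')[:,:,::-1].copy()
    fr=s['frame'][box[1]:box[3],box[0]:box[2]].astype(float)
    o=np.clip((fr[...,0]-fr[...,2]-12)/25,0,1).astype(np.float32)
    o=cv2.morphologyEx(o,cv2.MORPH_CLOSE,np.ones((3,3)))
    A[n]=(s,box,o)
def block(q):
    c,d=np.cos(q[2]),np.sin(q[2])
    return [[q[0]+c*a*.04-d*b*.04,q[1]+d*a*.04+c*b*.04,z] for a,b,z in product((-1,1),(-1,1),(0,.075))]
def punch(q): return [[q[0]+R*np.cos(k),q[1]+R*np.sin(k),z] for R,z in((.021,.075),(.021,.083),(.013,.157)) for k in np.linspace(0,6.28,24)]
for v in(['scene'],['top'],['scene','top']):
    def c(q):
        e=0
        for n in v:
            s,b,o=A[n]; m=render(s,block(q),b); p=render(s,punch(q),b); e+=(((m-o)*(1-p))**2).sum()
        return e
    m=min((minimize(c,[.551,.182,y],method='Nelder-Mead',options=dict(initial_simplex=np.array([.551,.182,y])+np.array([[0,0,0],[.006,0,0],[0,.006,0],[0,0,.1]]))) for y in(-.3,0,.3)),key=lambda m:m.fun)
    print(v,m.x,m.fun)
# cap in scene
s=A['scene'][0]
print('cap pix pred',proj(s,[.551,.182,.157]),'flange',proj(s,[.551,.182,.083]))
E
```

```text
['scene'] [ 0.55038316  0.18787144 -0.04971698] 202.60396014790197
['top'] [ 0.55413374  0.18701048 -0.06195531] 5.5780137977380955
['scene', 'top'] [ 0.55306691  0.18706333 -0.06288139] 217.07634990187162
cap pix pred [387.10751125 167.91420457] flange [384.36515948 187.92589192]
```

```bash
python3 - <<'E'
from h import *
s=r.snapshot('scene');t=r.snapshot('top')
ims=[]
for sc,f,b in((s,'scene0',(360,160,416,225)),(t,'top0',(227,165,269,205))):
    im=cv2.imread(f'pics/{f}.png')[b[1]:b[3],b[0]:b[2]]; k=9; im=cv2.resize(im,None,fx=k,fy=k,interpolation=3)
    for P,R,z,c in(((.5535,.187),.013,.157,(0,255,0)),((.5535,.187),.021,.083,(255,0,0)),((.5535,.187),.013,.083,(0,255,0))):
        uv=[(proj(sc,[P[0]+R*np.cos(a),P[1]+R*np.sin(a),z])-b[:2]+.5)*k for a in np.linspace(0,6.3,40)]
        cv2.polylines(im,[np.array(uv).astype(np.int32)],True,c,1)
    ims.append(cv2.copyMakeBorder(im,0,600-im.shape[0],0,0,0)[:600])
    
cv2.imwrite('pics/ov.png',np.hstack(ims)[:600,:800] if 0 else cv2.resize(np.hstack(ims),(800,540)))
E
```

```text
(no output)
```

View pics/ov.png

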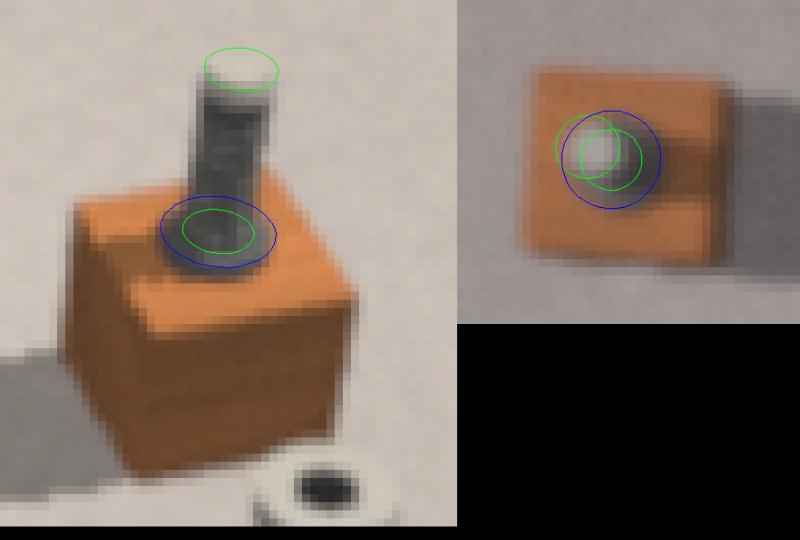

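```bash
python3 - <<'E'
from h import *
O=[180,0,0]
r.reach([.553,.185,.36],O)
r.servo_line([.553,.185,.280],speed=.15)
r.grab(60)
r.wait(.2)
s=r.sense();print(s['clock'],s['tcp_pos'],s['contact_force'],s['opening'])
a=snap('scene','s4.png');t=snap('top','t4.png')
cv2.imwrite('pics/s4c.png',np.hstack([cv2.resize(a['frame'][130:230,340:430,::-1],(360,400),interpolation=3),cv2.resize(a['frame'][215:275,205:300,::-1],(440,400),interpolation=3)]))
print(fit_sleeve([t],[.567,-.236,0]),angle_scene(a,[.567,-.235,0],'s4'))
q,_=fit_sleeve([t],[.567,-.236,0])
th,ax,I=markpix(t,q); I=cv2.resize(I,(390,435)).clip(0,255).astype(np.uint8)
cv2.imwrite('pics/s4u.png',np.hstack([cv2.resize(cv2.imread('pics/ua_s4.png',0),(390,435)),I]))
cv2.imwrite('pics/s4d.png',cv2.resize(t['frame'][150:210,325:410,::-1],(765,540),interpolation=3))
E
```

```text
18.9083 [0.55297853 0.18515781 0.27997914] [-0.19128564  1.8224103  -0.31234281] 0.025298967420861962
(array([ 0.56684604, -0.23689509,  0.00255989]), np.float64(16.227302237416954)) (array([ 0.56491848, -0.23420617, -0.01206758]), np.float64(350.7677747087783))
```

View pics/s4c.png

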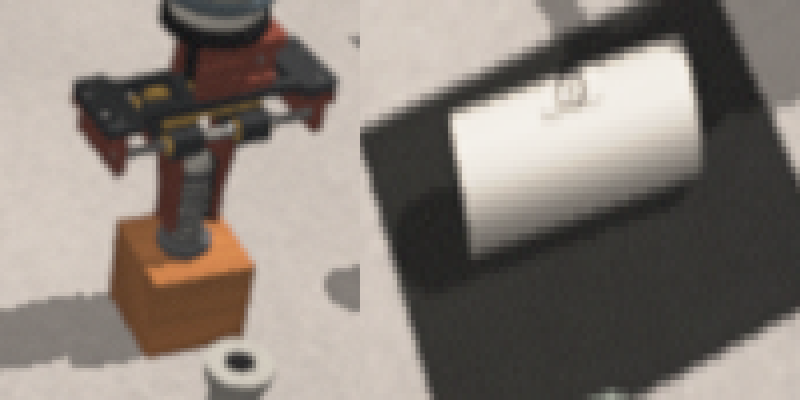

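View pics/s4u.png

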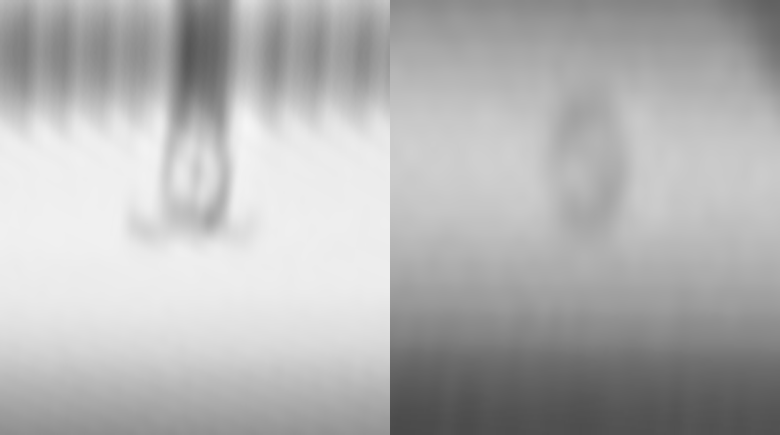

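View pics/s4d.png

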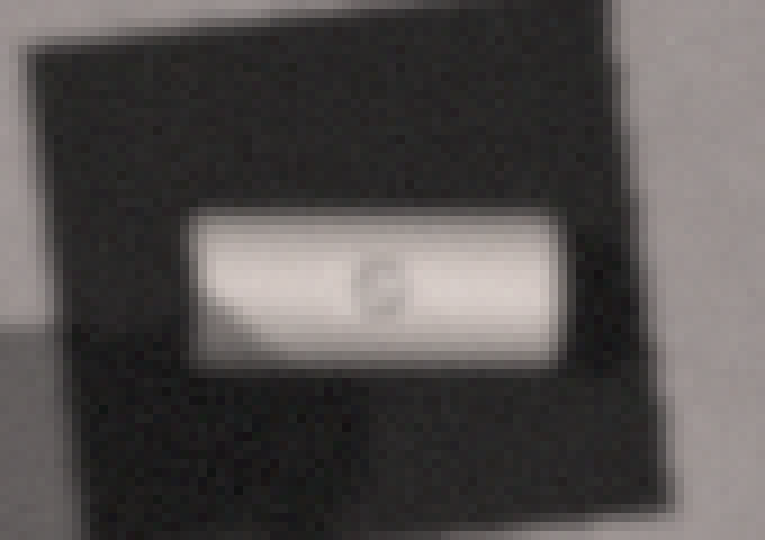

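The grasp is good (opening 25.3 mm). The circle is up within a few degrees: roll 0°, scene -2°, top -5°. Now I lift the punch, carry it over, and check the tip above the mark.

```bash
python3 - <<'E'
from h import *
r.servo_line([.553,.185,.385],speed=.15)
r.servo_line([.567,-.2355,.385],speed=.25)
r.servo_line([.567,-.2355,.340],speed=.1)
r.wait(.2)
a=snap('scene','s5.png');t=snap('top','t5.png')
s=r.sense();print(s['clock'],s['tcp_pos'],s['contact_force'],s['opening'])
print('tip pred',proj(a,[.567,-.2355,.073]),'mark pred',proj(a,[.567,-.2355,.064]))
cv2.imwrite('pics/s5c.png',cv2.resize(a['frame'][180:270,200:320,::-1],(800,600),interpolation=3))
E
```

```text
22.5917 [ 0.56706505 -0.23555799  0.34078492] [ 0.31796999  0.84232801 -2.42814316] 0.025444762548315517
tip pred [249.36982556 226.7009797 ] mark pred [249.73070952 229.04671971]
```

View pics/s5c.png

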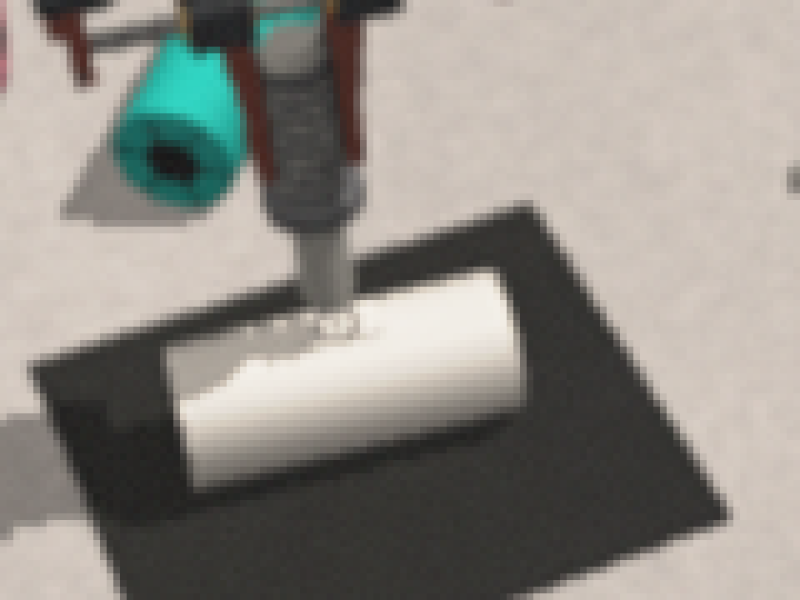

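```bash
python3 - <<'E'
from h import *
a=r.snapshot('scene');t=r.snapshot('top')
print('top mark',ray(t,(366.7,181.6),.064),'scene mark',ray(a,(250.3,228.4),.064))
b=(215,170,280,250);k=7
im=cv2.resize(cv2.imread('pics/s5.png')[b[1]:b[3],b[0]:b[2]],None,fx=k,fy=k,interpolation=3)
x,y=.567,-.2355
o=.1358
for R,z,c in((.013,o+.082,(0,255,0)),(.021,o,(255,0,0)),(.011,o-.05,(0,0,255)),(.004,o-.062,(255,0,255)),(.009,.064,(0,200,255))):
    uv=[(proj(a,[x+R*np.cos(p),y+R*np.sin(p),z])-b[:2]+.5)*k for p in np.linspace(0,6.3,40)]
    cv2.polylines(im,[np.array(uv).astype(np.int32)],True,c,1)
cv2.imwrite('pics/ov5.png',im)
E
```

```text
top mark [ 0.56368212 -0.23605512  0.064     ] scene mark [ 0.56503692 -0.23346029  0.064     ]
```

View pics/ov5.png

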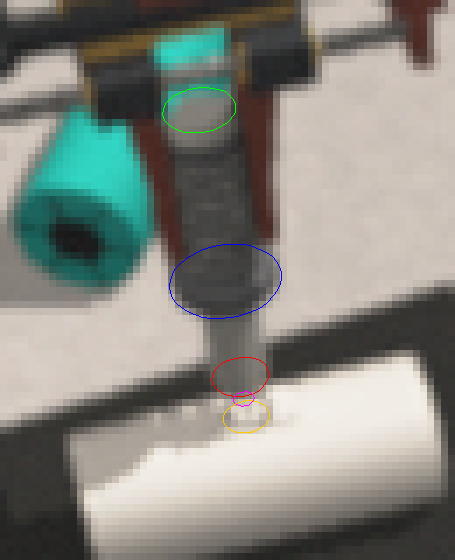

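Scene and top both put the mark about 1–2 mm towards the robot and +y of the tip. I'll shift a little and press in small steps, watching the force.

```bash
python3 - <<'E'
from h import *
X,Y=.5657,-.2342
r.servo_line([X,Y,.334],speed=.05)
f0=r.sense()['contact_force'][2];print('f0',f0)
z=.333;log=[]
while z>.314:
    r.servo_line([X,Y,z],speed=.02)
    s=r.sense();f=s['contact_force'][2]-f0;log.append((round(z,4),round(s['tcp_pos'][2],4),round(f,1)))
    if z<.3245 and f>25: break
    z-=.001 if z>.3235 else .0005
print(log);s=r.sense();print(s['clock'],s['contact_force'],s['tcp_pos'],s['opening'])
a=snap('scene','s6.png')
cv2.imwrite('pics/s6c.png',cv2.resize(a['frame'][180:270,200:320,::-1],(800,600),interpolation=3))
E
```

```text
f0 -2.409907080582629
[(0.333, np.float64(0.333), np.float64(-0.4)), (0.332, np.float64(0.3319), np.float64(-0.4)), (0.331, np.float64(0.3309), np.float64(-0.4)), (0.33, np.float64(0.3305), np.float64(0.6)), (0.329, np.float64(0.3297), np.float64(3.8)), (0.328, np.float64(0.3288), np.float64(6.3)), (0.327, np.float64(0.3277), np.float64(7.3)), (0.326, np.float64(0.3269), np.float64(9.3)), (0.325, np.float64(0.3261), np.float64(8.6)), (0.324, np.float64(0.325), np.float64(7.1)), (0.323, np.float64(0.3238), np.float64(8.2)), (0.3225, np.float64(0.3229), np.float64(6.8)), (0.322, np.float64(0.3215), np.float64(4.7)), (0.3215, np.float64(0.3208), np.float64(3.4)), (0.321, np.float64(0.3207), np.float64(3.2)), (0.3205, np.float64(0.3205), np.float64(3.7)), (0.32, np.float64(0.3204), np.float64(5.0)), (0.3195, np.float64(0.3202), np.float64(7.2)), (0.319, np.float64(0.32), np.float64(9.0)), (0.3185, np.float64(0.32), np.float64(10.4)), (0.318, np.float64(0.3199), np.float64(11.4)), (0.3175, np.float64(0.3198), np.float64(12.6)), (0.317, np.float64(0.3197), np.float64(12.7)), (0.3165, np.float64(0.3196), np.float64(14.7)), (0.316, np.float64(0.3196), np.float64(15.7)), (0.3155, np.float64(0.3195), np.float64(17.7)), (0.315, np.float64(0.3195), np.float64(18.9)), (0.3145, np.float64(0.3194), np.float64(20.0))]
29.9667 [-0.87626854  3.24696466 17.59338294] [ 0.56630371 -0.23385019  0.31939239] 0.02563515153195174
```

View pics/s6c.png

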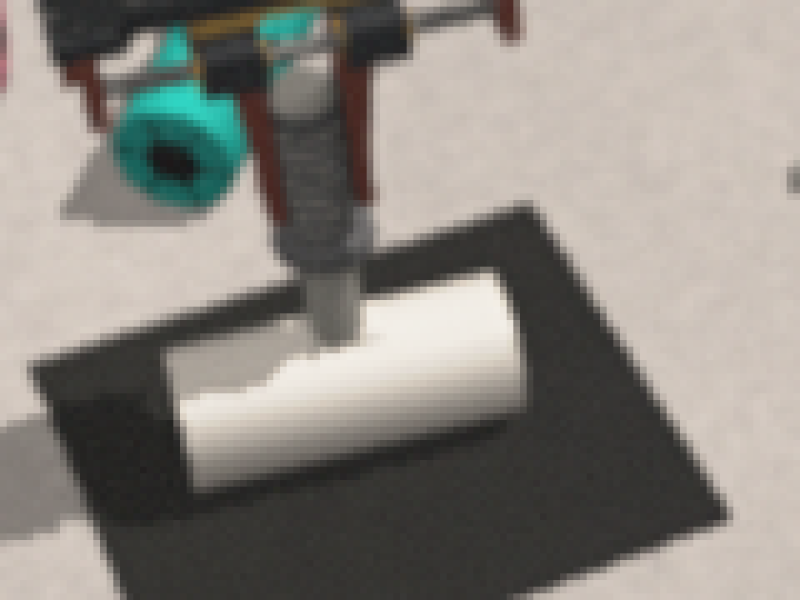

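The force rose to about 9 N, dropped to 3 N on the trip, then climbed to 20 N at the hard stop, so the point is fully in. Now I retract, look, and hang the punch back.

```bash
python3 - <<'E'
from h import *
r.servo_line([.5657,-.2342,.336],speed=.05)
r.servo_line([.5657,-.2342,.385],speed=.15)
r.servo_line([.553,.185,.385],speed=.25)
r.servo_line([.553,.185,.350],speed=.15)
r.wait(.2)
a=snap('scene','s7.png');t=snap('top','t7.png')
s=r.sense();print(s['clock'],s['tcp_pos'],s['orientation'],s['opening'])
cv2.imwrite('pics/s7c.png',np.hstack([cv2.resize(a['frame'][130:230,340:430,::-1],(360,400),interpolation=3),cv2.resize(a['frame'][215:275,205:300,::-1],(440,400),interpolation=3)]))
q,f=fit_sleeve([t],[.567,-.236,0]);print(q,f,angle_scene(a,[.567,-.235,0],'s7'))
th,ax,I=markpix(t,q); I=cv2.resize(I,(390,435)).clip(0,255).astype(np.uint8)
cv2.imwrite('pics/s7u.png',np.hstack([cv2.resize(cv2.imread('pics/ua_s7.png',0),(390,435)),I]))
E
```

```text
33.5833 [0.55311137 0.18497669 0.35114823] [-1.79974092e+02 -9.84597457e-02 -5.40776410e-03] 0.02558490831738064
[ 0.56678937 -0.23698432  0.00387128] 27.810753898273752 (array([ 0.56612051, -0.23437231, -0.03984483]), np.float64(328.0441739628254))
```

View pics/s7c.png

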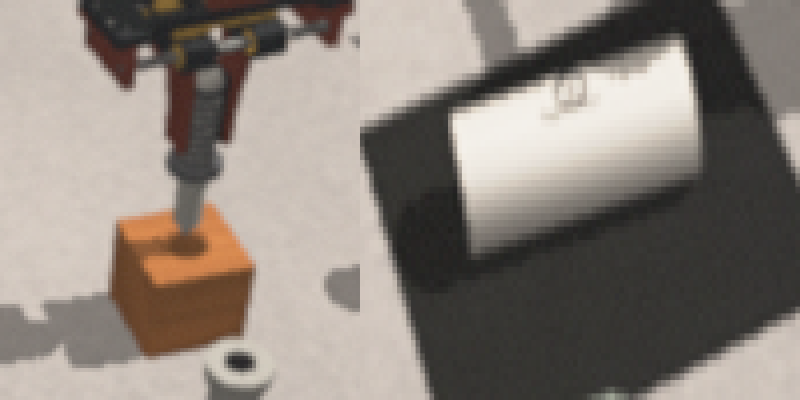

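View pics/s7u.png

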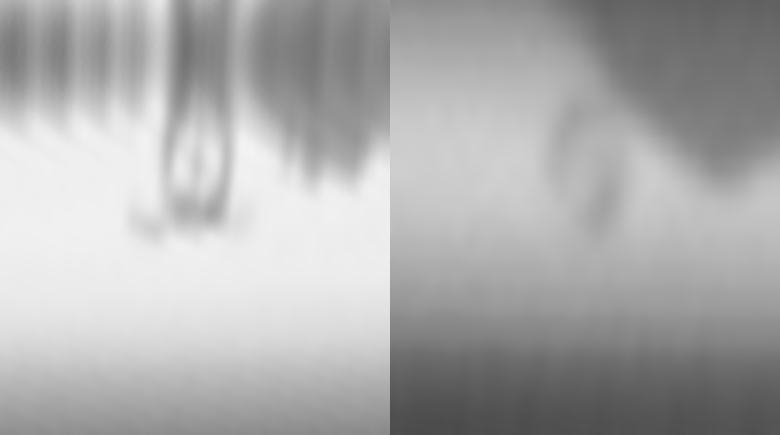

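The sleeve has not moved, and the punch is centred over the hole. Lowering.

```bash
python3 - <<'E'
from h import *
f0=r.sense()['contact_force']
r.servo_line([.553,.185,.300],speed=.08)
s=r.sense();print(s['tcp_pos'],s['contact_force']-f0)
for z in(.29,.284,.282,.281,.28,.279,.278):
    r.servo_line([.553,.185,z],speed=.04)
    s=r.sense();d=s['contact_force']-f0;print(z,s['tcp_pos'].round(4),d.round(1))
    if d[2]>2.2: break
r.let_go();r.wait(.3)
r.servo_line([.553,.185,.38],speed=.12)
r.reach([.42,.02,.40],[180,0,0]);r.wait(.3)
a=snap('scene','s8.png');t=snap('top','t8.png')
s=r.sense();print(s['clock'],s['opening'])
cv2.imwrite('pics/s8c.png',np.hstack([cv2.resize(a['frame'][130:230,340:430,::-1],(360,400),interpolation=3),cv2.resize(a['frame'][215:275,205:300,::-1],(440,400),interpolation=3)]))
q,f=fit_sleeve([t],[.567,-.236,0]);print(q,f,angle_scene(a,[.567,-.235,0],'s8'))
th,ax,I=markpix(t,q); I=cv2.resize(I,(390,435)).clip(0,255).astype(np.uint8)
cv2.imwrite('pics/s8u.png',np.hstack([cv2.resize(cv2.imread('pics/ua_s8.png',0),(390,435)),I]))
E
```

```text
[0.55307314 0.18500877 0.30031661] [0.25636476 0.79936715 1.47049552]
0.29 [0.5529 0.185  0.2896] [-0.6  0.3  1.2]
0.284 [0.5529 0.185  0.2835] [0.8 0.1 1.2]
0.282 [0.553  0.185  0.2819] [ 1.4 -0.1 -0.3]
0.281 [0.553 0.185 0.281] [ 0.1  0.  -0.5]
0.28 [0.553 0.185 0.28 ] [ 0.5 -0.4  1. ]
0.279 [0.5529 0.185  0.28  ] [-1.6 -1.2  6.8]
39.6667 0.08788499068586203
[ 0.5666325  -0.23685173  0.00066467] 8.117849555076077 (array([ 0.56456941, -0.2339238 , -0.00385046]), np.float64(342.1458039314448))
```

View pics/s8c.png

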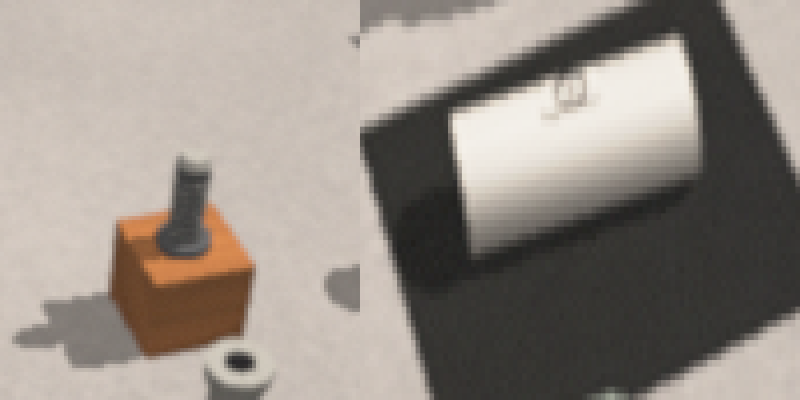

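View pics/s8u.png

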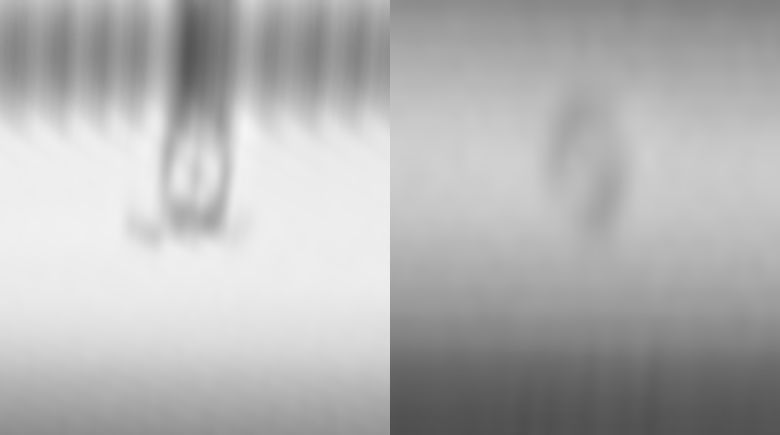

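View pics/s8.png

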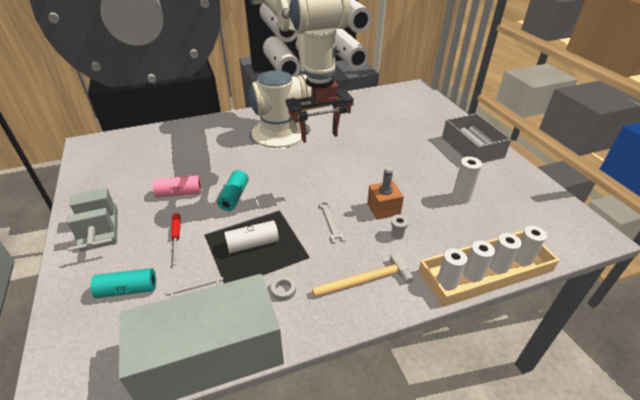

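The punch hangs in its stand (scene ≈(387,185)), the sleeve is circle-up at (250,229), and the bystanders look as they were at the start. Handing in.

```bash
python3 - <<'E'
from h import *
print(r.hand_in(), r.sense()['clock'])
E
```

```text
the job is handed in; nothing more can be done
the job is handed in; nothing more can be done
```

The job is done and handed in; the clock read about 40 s at the last check, against the 58 s limit.

- **Rolling:** I rolled the sleeve about 37 mm towards the robot in two slow pushes from behind, without lifting it.
- **Punching:** I pressed the punch straight down with its point on the circle. The force rose to about 9 N in my samples (the description says about 13 N). It fell to about 3 N as the spring tripped, then climbed to 20 N against the hard stop, over about 11 mm of travel from contact.
- **Returning the punch:** I lowered it into its stand until the flange touched, at the same height I had picked it up from, then let go and moved clear.

**Last checks:**
- **Punch:** it stands upright in its block.
- **Sleeve:** it did not move measurably during or after punching.
- **Other things:** by eye in the last picture, they are where they were.

**Where checks disagreed:**
- **Circle angle:** the estimates do not agree. Rolled distance gives about 0°, the scene camera about -2° and the top camera about -5° (towards the robot). I took it as up within a few degrees and did not correct it further.
- **Tip in the circle:** the tip hid the circle during the press, so this rests on both cameras' position fixes, which agree to about 3 mm against the circle's 9 mm radius.

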